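Unlock the push-and-turn cap of the green demo bottle at a trade-fair booth

ROBOT

A 6-joint arm with a two-finger parallel gripper is mounted at the origin on the work surface. World frame = base frame: x ahead of the robot, y to its left, z up, the work surface at z = 0. Lengths are in m, angles in degrees, forces in N, time in s.
With the tool pointing down it reaches from about 0.4 to 0.825 m from the base axis. Payload 7 kg.
Tool frame: the origin (TCP) lies at the very end of the fingers, on their centre line; the grasp point (between the pads) lies 19 mm behind it (ctrl.hold_point_z is the distance from the TCP to the grasp point, in m); z points along the fingers, y is the line along which they close (so a half turn about z gives the same grasp; the last joint's range is limited). The gripper opens to 88 mm and grips with 3 to 60 N. Pads are 19 mm wide; open, the fingers measure 130 mm over their backs; the gripper's body (78 mm by 193 mm) begins 47 mm behind the grasp point.
Start: joints at [-57.004, 20.546, 0.682, 0, -70.136, -16.507], TCP at [0.192, -0.647, 0.227] pointing down, gripper open.
Joint ranges: [-176.03, 176.03], [-82.01, 121.73], [-58.28, 71.71], [-173.87, 95.51], [-174.79, -0.11], [-173.66, 173.66]. Speed limits (degrees/s): [136.94, 136.94, 172.46, 180, 180, 180].

INTERFACE

Orientations are given as [roll, pitch, yaw] about the fixed x, y, z axes, in that order (R = Rz(yaw) Ry(pitch) Rx(roll)).
In Python, from plant import sensors, viewer, workorder, ctrl gives the robot as it stands.
- The arm moves only by the shell command python3 -m pendant 'ROWS'. ROWS is JSON, a list of rows, each a list of 3 entries, a list of its own where there are three numbers: the opening, from -1 (shut) to 1 (fully open), so that 0 is half open, then the shift along the tool's x, y, z in m, then the turn, a rotation vector about the tool's x, y, z in degrees. A call has 1 to 10 rows; each row is the pose to reach, as a shift and turn from the pose commanded when the call began, along the tool's axes at that moment; what a row does not reach only later rows make up. A row lasts 1/12 s, in which the tool goes at most 41.7 mm and 7.16 degrees, less where a joint would pass 70% of its speed; a pose out of reach is approached as far as the arm can. A call with a gripper value outside its range is refused whole. The fingers move at their own pace and stop on an object; the grip force is fixed at half the most. Time passes only in rows, so rows that repeat a pose let the fingers close. It gives the time, the measured TCP pose, the force, the opening and the grip force at its end, in the units of the state.
- sensors.get_obs(): the state, without advancing time (a new reading comes with each control period).
- viewer.snapshot(name): name is "scene" or "top" or "wrist"; returns the picture (420x560x3 uint8, red, green, blue); there is no depth.
- viewer.camera_params(name): a dict with "fx", "fy", "cx", "cy" (pixels), "extrinsics" (4x4, takes a point from world to camera coordinates). Camera axes: x right, y up, looking along -z (the intrinsics and any distortion apply to the point x, -y, -z); pixel columns grow to the right and rows downward; lengths in m; the calibration is good to about 2 mm. A picture is of the moment at which its call begins: read the wrist's pose just before it. camera_params takes no time and is no camera call; for the wrist camera it gives the pose at the moment of the call.
- workorder.close_job(): hands the job in; it is judged then, once.
The state is a dict: "clock": time; "joint_pos": joint angles; "qvel": joint speeds; "tau": joint torques, N m; "tool_pos": TCP position; "orientation": TCP orientation; "force": force on the tool from outside, world axes, zero at the start; "moment": the same for the moment, N m; "opening": finger opening in m; "gripper_force": force on a finger pad.
Only numpy, scipy, OpenCV 4.12 (cv2) and the standard library are available. Lean on these libraries where they do the work, as an engineer would, in place of code of your own. Each camera call takes 0.05 s, during which the arm holds its last target. There are 200 camera calls.

TASK

Unlock the child-safe cap of the green-capped cleaner bottle on the booth table: push the cap down firmly against its spring and, keeping it down, turn it anticlockwise (seen from above) so that its inner lugs catch the yellow ring and carry the ring's pointer from the red dot to the black dot or past it. Then let go so that the cap springs back up, and leave the blue-capped look-alike alone.

Things in the scene. Friction and masses are not known exactly. Their poses are not given: they have to be found in the camera images.
- green_cap_center (a point): Centre, half-way up, of the upright green round cap (52 mm across, 34 mm high, top 194 mm above the table) on a white bottle in a cup and 120 mm foot fixed to the table. Grip it at any yaw; 25 mm free below its edge. It cannot come off. Unpressed it spins idly. Pressed it idles up to 0.6 rad before its lugs catch the ring: turning 1.3 rad anticlockwise while pressed is always enough
- green_press (a joint): How far the green cap is pushed down, m: 0 up, 0.006 fully down on its stop. A spring pushes it back, 2 N at the top and 8 N fully down. The lugs catch well only beyond 0.004, so push it fully down
- green_ring (a joint): Turn of the yellow ring under the green cap, rad, growing anticlockwise seen from above, stop at 1.6. Its yellow pointer sticks out 43 mm from the axis, just below the cap: over the red dot on the bottle's shoulder at 0, over the black dot at 0.6. Starts at 0 to 0.08; stays where it is left (friction 0.1 N m)
- blue_bottle: The look-alike: same bottle, cup and foot (120 mm across, 194 mm high in all, 1.6 kg) with a blue cap and blue band, standing loose on the table; origin at the centre of its underside, z up. Not to be touched
Mind the look-alikes: they are no part of the job. Leave any orange or pink look-alike of the part that bears green_cap_center alone.

How it is judged:
By the outcome, as a careful person would: the job done as asked, in the order asked, and still so for the second after the job is handed in, with the robot touching nothing.
It also fails if it takes over 32 s, if anything falls off the work surface, if the arm or the gripper's body presses on something with over 40 N, if the wrist force passes 120 N, or if a joint passes its speed limit or range.

## Working session

There is one attempt and no reset: what is moved stays moved. The work goes in short steps, Python scripts to look and compute and a shell command to move; the robot and the scene stay as the last step left them, time stands still between calls to the robot, and variables do not carry over. Pictures are saved under pics/ and viewed, at most 10 in all, crops included, and the job is handed in when it is done.

```bash
mkdir -p pics
python3 - <<'E'
from plant import sensors, viewer
import cv2, numpy as np
o=sensors.get_obs(); print(o)
a=viewer.snapshot("scene"); b=viewer.snapshot("top")
for n,i in(("scene",a),("top",b)): cv2.imwrite(f"pics/{n}0.png",i[:,:,::-1]); 
for n in("scene","top","wrist"): 
  p=viewer.camera_params(n); print(n,p)
E
```

```text
{'clock': 0.0, 'joint_pos': array([-5.70017897e+01,  2.05937332e+01,  6.33657429e-01, -1.96019394e-02,
       -7.01360697e+01, -1.65054621e+01]), 'qvel': array([0.01656163, 0.03051073, 0.1121441 , 0.01139715, 0.03953382,
       0.0421508 ]), 'tau': array([-3.29181212e-04, -5.82721174e+01,  2.93075484e+01,  6.99774876e+00,
        7.04835678e-03, -1.70997755e-04]), 'tool_pos': array([ 0.19144366, -0.64677097,  0.2255975 ]), 'orientation': array([ 1.79902581e+02, -9.65062505e-03, -1.63513920e+02]), 'force': array([ 0.43500078,  0.63588476, -0.25389111]), 'moment': array([ 0.08380152,  0.01353306, -0.00862166]), 'gripper_force': 0.0, 'opening': 0.08772340598167586}
scene {'fx': 524.1124309246161, 'fy': 524.1124309246161, 'cx': 282.8269421713233, 'cy': 212.65787310430025, 'extrinsics': array([[-0.21860655,  0.97567234, -0.0165731 ,  0.11861228],
       [-0.56180461, -0.11195343,  0.81965969,  0.20007925],
       [ 0.79786387,  0.18849382,  0.57261097, -1.46678514],
       [ 0.        ,  0.        ,  0.        ,  1.        ]])}
top {'fx': 384.8679605083026, 'fy': 384.8679605083026, 'cx': 279.41470851198966, 'cy': 208.37410057380964, 'extrinsics': array([[-0.00502627, -0.99992252,  0.01138813,  0.00731636],
       [ 0.99315175, -0.0036623 ,  0.1167741 , -0.52905783],
       [-0.11672335,  0.01189708,  0.99309321, -0.8476061 ],
       [ 0.        ,  0.        ,  0.        ,  1.        ]])}
wrist {'fx': 355.5533172244775, 'fy': 355.5533172244775, 'cx': 278.2769622671496, 'cy': 203.41950851880534, 'extrinsics': array([[-2.82430037e-01,  9.59287875e-01,  2.14891303e-04,
         6.73859477e-01],
       [-9.24638332e-01, -2.72168969e-01, -2.66398211e-01,
         3.40038829e-02],
       [-2.55494087e-01, -7.54375534e-02,  9.63863033e-01,
        -3.90298833e-01],
       [ 0.00000000e+00,  0.00000000e+00,  0.00000000e+00,
         1.00000000e+00]])}
```

View pics/scene0.png

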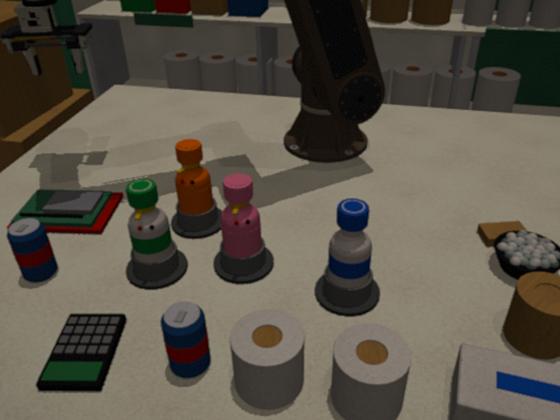

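View pics/top0.png

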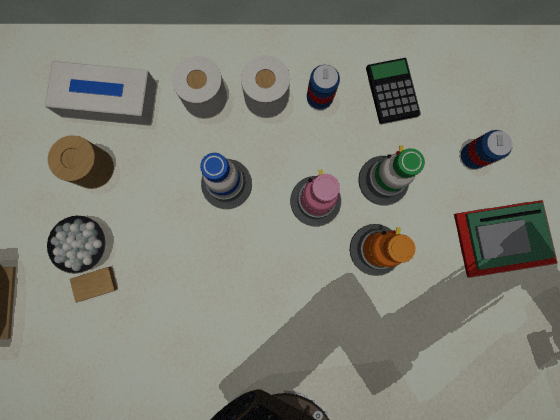

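Candidates: green cap, scene (143,193) and top (409,162). Look-alikes: orange, scene (189,150) and top (402,250); pink, (238,185) and (325,188); blue, (352,213) and (214,165). The green folder and calculator screen aren't caps. I choose the upright green round cap with the green band. Next I measure it in both views and make a close crop.

```bash
cat > h.py <<'E'
import cv2, numpy as np
def ray(p,u,v):
    E=p["extrinsics"]; R=E[:3,:3]; c=-R.T@E[:3,3]
    d=R.T@np.array([(u-p["cx"])/p["fx"],-(v-p["cy"])/p["fy"],-1.]); return c,d/np.linalg.norm(d)
def plane(p,u,v,z):
    c,d=ray(p,u,v); return c+d*(z-c[2])/d[2]
def two(r1,r2):
    A=sum(np.eye(3)-np.outer(d,d) for c,d in(r1,r2)); b=sum((np.eye(3)-np.outer(d,d))@c for c,d in(r1,r2))
    x=np.linalg.solve(A,b); return x,[np.linalg.norm(np.cross(x-c,d)) for c,d in(r1,r2)]
def blob(im,lo,hi,box):
    x0,y0,x1,y1=box; m=cv2.inRange(cv2.cvtColor(im,cv2.COLOR_BGR2HSV)[y0:y1,x0:x1],lo,hi)
    n,l,s,c=cv2.connectedComponentsWithStats(m); k=1+np.argmax(s[1:,4]); return c[k]+[x0,y0],s[k]
E
python3 - <<'E'
from h import *
from plant import viewer
S=cv2.imread("pics/scene0.png");T=cv2.imread("pics/top0.png")
ps,pt=viewer.camera_params("scene"),viewer.camera_params("top")
C={"green":((45,90,40),(85,255,255),(120,175,165,215),(392,145,428,182)),
"orange":((3,120,60),(14,255,255),(170,135,210,166),(384,230,420,270)),
"pink":((160,80,60),(179,255,255),(218,170,258,202),(306,170,345,204)),
"blue":((100,120,40),(125,255,255),(330,195,375,232),(195,150,232,183))}
for n,(lo,hi,bs,bt) in C.items():
    a,sa=blob(S,lo,hi,bs);b,sb=blob(T,lo,hi,bt)
    # top picture: bbox of the cap
    print(n,a.round(1),sa,b.round(1),sb,"tri",*[np.round(x,4) for x in two(ray(ps,*a),ray(pt,*b))],"plane.185",plane(pt,*b,.185).round(4),plane(ps,*a,.18).round(4))
a,sa=blob(T,(22,140,90),(34,255,255),(392,140,410,160));print("ptr",a,sa,plane(pt,*a,.155))
cv2.imwrite("pics/crop.png",np.hstack([cv2.resize(S[165:295,110:210],(400,520),interpolation=2),cv2.resize(T[130:210,350:435][:, :62*85//62],(400,376),interpolation=2).copy() if 0 else cv2.copyMakeBorder(cv2.resize(T[130:210,350:430],(400,400),interpolation=2),0,120,0,0,0)]))
E
```

```text
green [140.5 186.8] [  6   3  31  18 342] [408.2 163.1] [  1   4  32  29 580] tri [ 0.5973 -0.241   0.1876] [0.0019 0.0019] plane.185 [ 0.5973 -0.24    0.185 ] [ 0.5857 -0.25    0.18  ]
orange [188.5 151.3] [  5   4  27  26 600] [388.7 250.5] [  0   1  19  36 294] tri [ 0.4336 -0.2082  0.1741] [0.0086 0.0086] plane.185 [ 0.4312 -0.1963  0.185 ] [ 0.4421 -0.2133  0.18  ]
pink [237.6 187.6] [  5   3  30  29 744] [316.7 194.9] [  0   5  33  29 331] tri [ 0.5407 -0.0733  0.171 ] [0.0082 0.0082] plane.185 [ 0.5364 -0.0637  0.185 ] [ 0.5546 -0.077   0.18  ]
blue [352.2 219. ] [  8   5  31  32 573] [215.9 168.6] [  6   3  29  29 318] tri [0.5915 0.1313 0.1663] [0.0012 0.0012] plane.185 [0.5874 0.1272 0.185 ] [0.6104 0.1338 0.18  ]
ptr [400.84210526 148.05263158] [ 7  6  5  6 19] [ 0.63522449 -0.23727129  0.155     ]
```

View pics/crop.png

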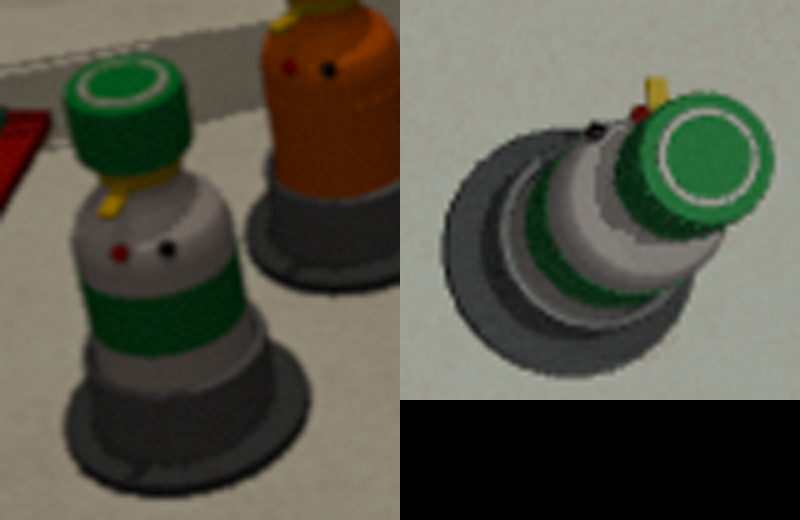

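The crop confirms it: white bottle, green cap and band, yellow pointer over the red dot, black dot anticlockwise of it. Now the axis from the white ring on top (z 0.194).

Run:
```python
from h import *
from plant import viewer,sensors
from scipy.spatial.transform import Rotation as Ro
ps,pt=viewer.camera_params("scene"),viewer.camera_params("top")
x=plane(pt,411.8,161,.194); y=plane(ps,140.75,184.3,.194); print(x,y,two(ray(pt,411.8,161),ray(ps,140.75,184.3)))
print("foot",plane(pt,383,180.4,.01))
o=sensors.get_obs();R=Ro.from_euler("xyz",o["orientation"],degrees=True)
print(R.inv().apply(np.r_[((x+y)/2)[:2],.25]-o["tool_pos"]), R.as_matrix().round(3))
```

```text
[ 0.59919878 -0.24384633  0.194     ] [ 0.5982149  -0.24091303  0.194     ] (array([ 0.59855943, -0.24219127,  0.19453044]), [np.float64(0.001425541495409313), np.float64(0.0014255414954092572)])
foot [ 0.59726079 -0.24058008  0.01      ]
[-0.5052929   0.27231227 -0.02397771] [[-0.959 -0.284 -0.001]
 [-0.284  0.959  0.001]
 [ 0.     0.002 -1.   ]]
```

```bash
python3 -m pendant '[[1,[-0.035,0.019,-0.03],[0,0,7]],[1,[-0.07,0.038,-0.035],[0,0,14]],[1,[-0.105,0.056,-0.035],[0,0,21]],[1,[-0.14,0.075,-0.035],[0,0,28]],[1,[-0.175,0.094,-0.035],[0,0,35]],[1,[-0.21,0.113,-0.035],[0,0,42]],[1,[-0.245,0.132,-0.035],[0,0,49]],[1,[-0.28,0.151,-0.035],[0,0,56]],[1,[-0.315,0.17,-0.035],[0,0,60]],[1,[-0.35,0.188,-0.035],[0,0,60]]]'
python3 - <<'E'
from plant import sensors
from scipy.spatial.transform import Rotation as Ro
o=sensors.get_obs();R=Ro.from_euler("xyz",o["orientation"],degrees=True)
print(o["joint_pos"].round(1),R.inv().apply([.598-o["tool_pos"][0],-.242-o["tool_pos"][1],.26-o["tool_pos"][2]]))
E
```

```text
clock: 0.93
tool_pos: [0.4698, -0.3705, 0.2615]
orientation: [180.0, -0.0, 136.1]
force: [0.9, 0.6, 0.5]
opening: 0.0879
gripper_force: 0.0
[ -19.6   12.2   -6.3   -0.   -71.5 -114.3] [-0.00328818  0.18151741  0.00146488]
```

```bash
python3 -m pendant '[[1,[0,0.036,0],[0,0,0]],[1,[-0.001,0.072,0],[0,0,0]],[1,[-0.002,0.108,0],[0,0,0]],[1,[-0.003,0.144,0],[0,0,0]],[1,[-0.003,0.17,0],[0,0,0]],[1,[-0.003,0.18,0],[0,0,0]],[1,[-0.003,0.18,0],[0,0,0]],[1,[-0.003,0.18,0],[0,0,0]]]'
python3 - <<'E'
from plant import sensors,viewer
from h import *
o=sensors.get_obs();p=viewer.camera_params("wrist");im=viewer.snapshot("wrist")[:,:,::-1];cv2.imwrite("pics/w1.png",im)
print(o["joint_pos"].round(1),o["tool_pos"],o["orientation"])
h=cv2.cvtColor(im,cv2.COLOR_BGR2HSV);m=cv2.inRange(h,(45,90,40),(85,255,255))
n,l,s,c=cv2.connectedComponentsWithStats(m);print(s[1:][s[1:,4]>200])
E=p["extrinsics"]
for q in((.598,-.242,.194),):
  c=E[:3,:3]@q+E[:3,3];print("pred",p["cx"]+p["fx"]*c[0]/-c[2],p["cy"]-p["fy"]*c[1]/-c[2])
E
```

```text
clock: 1.6
tool_pos: [0.5949, -0.2434, 0.2609]
orientation: [-180.0, -0.1, 136.5]
force: [-0.1, 0.5, 0.5]
opening: 0.0873
gripper_force: 0.0
[  -4.9   16.5   -0.6   -0.   -72.9 -128.6] [ 0.59494162 -0.24344613  0.26094833] [-1.79961127e+02 -5.57878557e-02  1.36548826e+02]
[[ 248  144   73   26  273]
 [   0  162  122   94 2696]
 [ 247  172   78   82 2461]
 [ 262  196   49   47 1812]]
pred 283.34531633123015 219.59777674910154
```

View pics/w1.png

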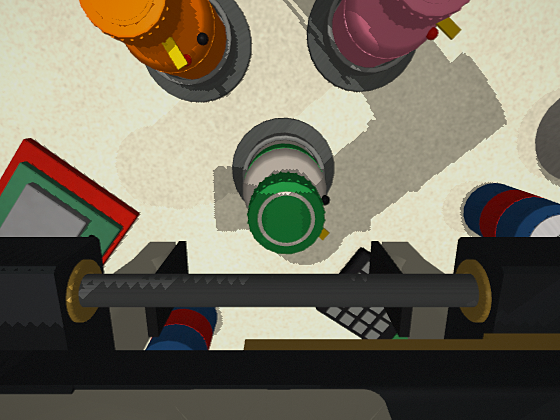

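The white ring on the cap sits at (286.5,219.5), 3 px right of the prediction; the pointer tip is at (324,234), clear of the finger line.

Run:
```python
from plant import sensors,viewer
from h import *
from scipy.spatial.transform import Rotation as Ro
o=sensors.get_obs();p=viewer.camera_params("wrist");R=Ro.from_euler("xyz",o["orientation"],degrees=True)
x=plane(p,286.5,219.5,.194);q=plane(p,325,234,.153)
print(x,q,np.degrees(np.arctan2(q[1]-x[1],q[0]-x[0])))
print(R.inv().apply(np.r_[x[:2],.166]-o["tool_pos"]),o["tool_pos"])
```

```text
[ 0.59909972 -0.24109657  0.194     ] [ 0.63954728 -0.23566026  0.153     ] 7.654911608580346
[-0.00133267  0.00536579  0.09520512] [ 0.59452327 -0.24407808  0.26120897]
```

```bash
python3 -m pendant '[[1,[-0.001,0.004,0.02],[0,0,0]],[1,[-0.001,0.004,0.045],[0,0,0]],[1,[-0.001,0.004,0.065],[0,0,0]],[1,[-0.001,0.004,0.08],[0,0,0]],[1,[-0.001,0.004,0.09],[0,0,0]],[1,[-0.001,0.004,0.095],[0,0,0]],[1,[-0.001,0.004,0.095],[0,0,0]],[1,[-0.001,0.004,0.095],[0,0,0]]]'
python3 -m pendant '[[-0.5,[0,0,0],[0,0,0]],[-0.5,[0,0,0],[0,0,0]],[-0.5,[0,0,0],[0,0,0]],[-0.5,[0,0,0],[0,0,0]],[-0.5,[0,0,0],[0,0,0]],[-0.5,[0,0,0],[0,0,0]],[-0.5,[0,0,0],[0,0,0]],[-0.5,[0,0,0],[0,0,0]]]'
```

```text
clock: 2.32
tool_pos: [0.5987, -0.2422, 0.1674]
orientation: [180.0, 0.0, 136.5]
force: [0.5, -0.4, 0.8]
opening: 0.0877
gripper_force: 0.0
clock: 2.98
tool_pos: [0.5994, -0.2411, 0.1669]
orientation: [179.9, 0.0, 136.5]
force: [2.4, 3.8, 0.7]
opening: 0.0515
gripper_force: 30.0
```

```bash
python3 -m pendant '[[-0.5,[0,0.0005,0.002],[0,0,0]],[-0.5,[0,0.0005,0.004],[0,0,0]],[-0.5,[0,0.0005,0.006],[0,0,0]],[-0.5,[0,0.0005,0.007],[0,0,0]],[-0.5,[0,0.0005,0.007],[0,0,0]],[-0.5,[0,0.0005,0.007],[0,0,0]]]'
```

```text
clock: 3.48
tool_pos: [0.5994, -0.2411, 0.1608]
orientation: [180.0, 0.1, 136.5]
force: [0.1, 4.6, 9.5]
opening: 0.0512
gripper_force: 30.0
```

```bash
python3 -m pendant '[[-0.5,[0,0,0.001],[0,0,0]],[-0.5,[0,0,0.001],[0,0,0]],[-0.5,[0,0,0.001],[0,0,0]]]'
```

```text
clock: 3.73
tool_pos: [0.5995, -0.2411, 0.1607]
orientation: [179.9, 0.1, 136.5]
force: [-2.1, 7.3, 14.8]
opening: 0.0512
gripper_force: 30.0
```

```bash
python3 -m pendant '[[-0.5,[0.0005,0,0],[0,0,-3]],[-0.5,[0.0005,0,0],[0,0,-7]],[-0.5,[0.0005,0,0],[0,0,-12]],[-0.5,[0.0005,0,0],[0,0,-17]],[-0.5,[0.0005,0,0],[0,0,-22]],[-0.5,[0.0005,0,0],[0,0,-27]],[-0.5,[0.0005,0,0],[0,0,-32]],[-0.5,[0.0005,0,0],[0,0,-36]],[-0.5,[0.0005,0,0],[0,0,-40]],[-0.5,[0.0005,0,0],[0,0,-40]]]'
python3 - <<'E'
from plant import sensors
print(sensors.get_obs()["moment"],sensors.get_obs()["joint_pos"])
E
```

```text
clock: 4.57
tool_pos: [0.5996, -0.2408, 0.1607]
orientation: [-180.0, 0.2, 176.8]
force: [-1.2, 7.2, 12.8]
opening: 0.0514
gripper_force: 30.0
[ 2.34854463  0.3286395  -0.12796088] [-4.60035526e+00  2.04154117e+01 -8.47667943e+00  3.19893010e-02
 -6.09340730e+01 -8.86338284e+01]
```

```bash
python3 -m pendant '[[-0.5,[0,0.0005,0.0003],[0,0,-4]],[-0.5,[0,0.0005,0.0003],[0,0,-9]],[-0.5,[0,0.0005,0.0003],[0,0,-14]],[-0.5,[0,0.0005,0.0003],[0,0,-19]],[-0.5,[0,0.0005,0.0003],[0,0,-24]],[-0.5,[0,0.0005,0.0003],[0,0,-29]],[-0.5,[0,0.0005,0.0003],[0,0,-34]],[-0.5,[0,0.0005,0.0003],[0,0,-38]],[-0.5,[0,0.0005,0.0003],[0,0,-40]],[-0.5,[0,0.0005,0.0003],[0,0,-40]]]'
python3 - <<'E'
from plant import sensors,viewer
import cv2
print(sensors.get_obs()["moment"])
a=viewer.snapshot("scene")[:,:,::-1];cv2.imwrite("pics/s2.png",cv2.resize(a[150:270,90:210],(600,600),interpolation=2))
E
```

```text
clock: 5.4
tool_pos: [0.5995, -0.2406, 0.1607]
orientation: [-179.8, 0.1, -143.3]
force: [-1.1, 5.9, 15.0]
opening: 0.0516
gripper_force: 30.0
[ 2.12392718  0.6651106  -0.05806079]
```

View pics/s2.png

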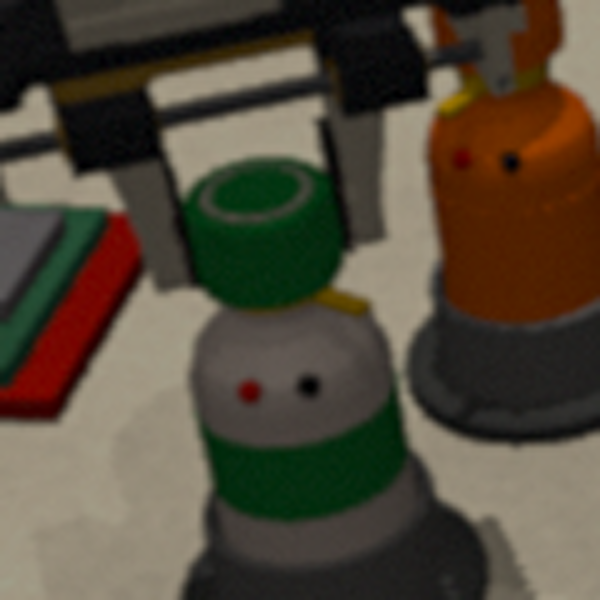

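The yellow pointer, at (340,300) in the crop, has gone well past the black dot at (308,385). Now release and retreat.

```bash
python3 -m pendant '[[-0.5,[0,0,-0.001],[0,0,0]],[1,[0,0,-0.001],[0,0,0]],[1,[0,0,-0.001],[0,0,0]],[1,[0,0,-0.001],[0,0,0]],[1,[0,0,-0.001],[0,0,0]],[1,[0,0,-0.001],[0,0,0]],[1,[0,0,-0.001],[0,0,0]],[1,[0,0,-0.001],[0,0,0]]]'
python3 -m pendant '[[1,[0,0,-0.01],[0,0,0]],[1,[0,0,-0.03],[0,0,0]],[1,[0,0,-0.055],[0,0,0]],[1,[0,0,-0.08],[0,0,0]],[1,[0,0,-0.1],[0,0,0]],[1,[0,0,-0.11],[0,0,0]],[1,[0,0,-0.11],[0,0,0]],[1,[0,0,-0.11],[0,0,0]]]'
python3 - <<'E'
from plant import viewer
import cv2
a=viewer.snapshot("scene")[:,:,::-1];cv2.imwrite("pics/s3.png",cv2.resize(a[100:325,90:390],(800,600),interpolation=2))
E
```

```text
clock: 6.12
tool_pos: [0.5984, -0.2405, 0.159]
orientation: [180.0, -0.0, -143.5]
force: [0.4, -0.5, -0.1]
opening: 0.0868
gripper_force: 0.0
clock: 6.78
tool_pos: [0.5985, -0.2402, 0.2693]
orientation: [-180.0, 0.0, -143.5]
force: [0.3, 0.2, -0.8]
opening: 0.0876
gripper_force: 0.0
```

View pics/s3.png

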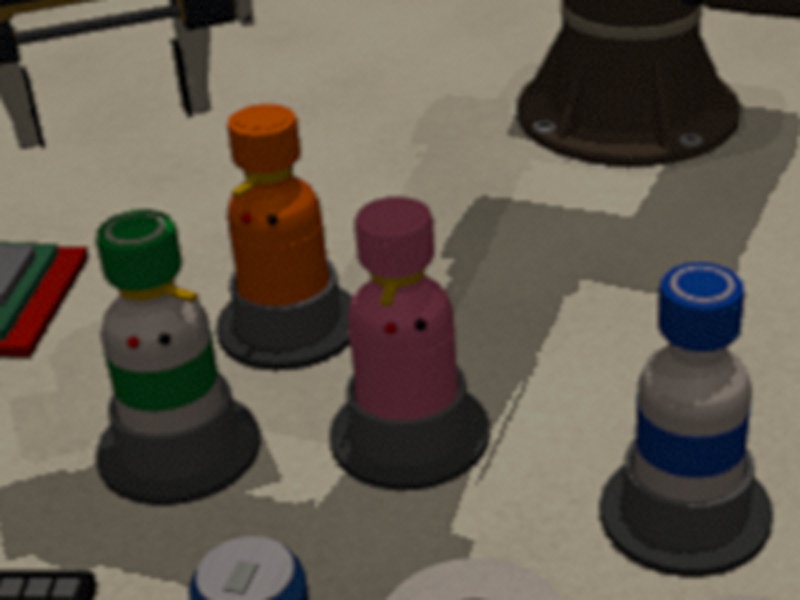

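The green cap is back up at (138,248) with the pointer at (185,293), well past the black dot at (165,340). The others haven't moved and the gripper is clear, so I hand in.

```bash
python3 -c "
from plant import workorder
print(workorder.close_job())"
```

```text
the job is handed in; nothing more can be done
None
```

The green cap is unlocked: I pushed it down to its stop and turned it about 80° anticlockwise, which carried the pointer well past the black dot; it then sprang back up, the look-alikes were left untouched, and the job was handed in at about 7 s.

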